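Shut and latch the jewellery box

TASK

The metal jewellery box on the shelf has been left with its lid standing open. Push the lid down with the fingertips until it is fully shut, and only then push the dark steel lever latch at the box's front over its centre, towards the lid, so that it snaps across to its locked position and stays there. Pick nothing up, keep the box standing where it is, leave everything else on the shelf undisturbed, and finish with the hand clear.

Things in the scene. Friction and masses are not known exactly. Their poses are not given: they have to be found in the camera images.
- jewel_box: brushed aluminium jewellery box, loose, about 2 kg, 130 (x, front to back) x 180 (y) x 60 mm high without its lid. Origin: centre of its underside; x points from the front (the side with the lever latch, the robot's side) to the back (hinge side), y to the left seen from the front, z up. On the middle of the front is a bracket 26 mm deep, 44 mm wide and 62 mm high; the lever's pivot is on it.
- lid (a joint): opening angle of the lid in rad, 0 = fully shut, at the start 0.5 to 1.0. The lid is a plate 130 x 180 x 10 mm hinged along the box's far (+x) upper rim, with nothing on its upper face; shut, its top is 70 mm above the shelf. The hinge is stiff: the lid stays at any angle, and must be pushed down on its upper face, with 1 to 2 N near the free edge.
- lid_hinge (a point): middle of the lid's hinge line, in the box's frame 65 mm to +x and 60 mm up; at the level of the lid's underside.
- lid_edge (a point): middle of the lid's free front edge, on its upper face, 130 mm from the hinge line; moves with the lid.
- lever (a joint): angle of the lever latch in rad: 0 = unlocked (leaning 0.5 rad from upright towards the box's front, -x), 0.5 = centre (upright), 1.0 = locked (leaning 0.5 rad towards the lid, +x, its short claw over the lid's edge). A spring drives it away from the centre to the nearer end; pushing it over takes 2 to 3 N near its tip.
- lever_pivot (a point): the lever's pivot, axis along the box's y; in the box's frame 80 mm to -x, 74 mm up.
- lever_tip (a point): end of the dark steel lever, 52 mm from the pivot, moves with it; about 120 mm above the shelf at both ends of its swing and 126 mm when upright. The lever is 8 mm thick and 12 mm wide, with a paddle 24 mm wide (y) and 18 mm long at its end.
- tray: navy ceramic tray, loose, 120 x 160 x 18 mm, walls 5 mm; origin at the centre of its underside. Leave alone.
- fob: black plastic gate fob, 58 x 34 x 13 mm, lying in the tray; origin at the centre of its underside. Leave alone.
- pebble: glass pebble paperweight, 64 mm across, 26 mm high; origin at the centre of its underside. Leave alone.
- claw_clip: tortoiseshell claw clip, 75 x 45 mm, 50 mm high; origin at the centre of its underside. Leave alone.
- cream_jar: white round jar, 56 mm across, 42 mm high; origin at the centre of its underside. Leave alone.
- perfume: amber glass bottle, 34 x 50 mm, 84 mm high with its stopper; behind the box; origin at the centre of its underside. Leave alone.
- comb_case: flat black case, 110 x 30 x 16 mm; origin at the centre of its underside. Leave alone.

How it is judged:
On the way, in this order (a step that is already met when the one before it is completed fails the run):
1. the lid is fully shut while the lever is still unlocked (value of joint lid below 0.05 rad and value of joint lever below 0.4 rad), for 0.2 s.
2. the lever has snapped over to locked with the lid shut (value of joint lever above 0.9 rad and value of joint lid below 0.05 rad), for 0.2 s.
At the end, for the whole second after the job is handed in: The lid is shut (within 0.05 rad), the lever rests at its locked end (over 0.9 rad), and the box stands level and still within 30 mm of where it was (all of step 2 and distance of jewel_box from where it was at the start of the episode below 0.03 m and angle between jewel_box's own z axis and vertical below 0.05 rad and linear speed of jewel_box below 0.02 m/s); the robot touches nothing.
It fails at once if the lever is pushed over its centre while the lid is still open (value of joint lever above 0.5 rad and value of joint lid above 0.08 rad).
It fails at once if the jewellery box is lifted or tipped (height (world z) of jewel_box above 0.012 m or angle between jewel_box's own z axis and vertical above 0.12 rad).
It fails at once if the jewellery box is pushed more than 30 mm out of its place (distance of jewel_box from where it was at the start of the episode above 0.03 m).
It fails at once if something else on the shelf is lifted, carried or pushed more than 20 mm (distance of any of tray, fob, pebble, claw_clip, cream_jar, perfume, comb_case from where it was at the start of the episode above 0.02 m).
It also fails if it takes over 42 s, if anything falls off the work surface, if the arm or the gripper's body presses on something with over 40 N, if the wrist force passes 120 N, or if a joint passes its speed limit or range.

ROBOT

A 7-joint arm with a two-finger parallel gripper is mounted at the origin on the work surface. World frame = base frame: x ahead of the robot, y to its left, z up, the work surface at z = 0. Lengths are in m, angles in rad, forces in N, time in s.
With the tool pointing down it reaches from about 0.425 to 0.875 m from the base axis. Payload 4.7 kg.
Tool frame: the origin (TCP) lies midway between the tips of the shut fingers; the grasp point (between the pads) lies 19 mm behind it; z points along the fingers, y is the direction in which the jaws open and shut (so a half turn about z gives the same grasp; the last joint's range is limited). The gripper opens to 87 mm and grips with 3 to 60 N. Pads are 19 mm wide; open, the fingers measure 117 mm over their backs; the gripper's body (75 mm by 190 mm) begins 51 mm behind the grasp point.
Start: joints at [-1.129, 0.321, -0.07, 1.45, 0.023, 1.371, -0.057], TCP at [0.27, 0.591, 0.185] pointing down, gripper open.
Joint ranges: [-2.86, 2.86], [-0.3, 2.09], [-1.38, 1.24], [0.06, 2.45], [-1.56, 4.7], [0.09, 2.05], [-2.69, 2.69]. Speed limits (rad/s): [2.57, 2.57, 3.14, 3.14, 3.14, 3.14, 3.14].

INTERFACE

Orientations are given as a rotation vector (axis times angle).
In Python, from bench import * gives the robot as it stands. The module is installed in compiled form; this text tells all that it offers.
- The arm moves only by the tool play_rows, never from a script. Its argument "series" is one flat list of numbers, 7 for each row, row after row: the opening in per cent of the stroke, from 0 (shut) to 100 (fully open), then the shift along the tool's x, y, z in m, then the turn, a rotation vector about the tool's x, y, z in degrees. In form: [fingers, tx, ty, tz, rx, ry, rz, fingers, tx, ty, tz, rx, ry, rz, ...]. A call has 1 to 10 rows; each row is the pose to reach, as a shift and turn from the pose commanded when the call began, along the tool's axes at that moment; what a row does not reach only later rows make up. A row lasts 1/12 s, in which the tool goes at most 41.7 mm and 7.16 degrees, less where a joint would pass 70% of its speed; a pose out of reach is approached as far as the arm can. A call with a gripper value outside its range is refused whole. The fingers move at their own pace and stop on an object; "force" is the grip in N (left out, the last holds). Time passes only in rows, so rows that repeat a pose let the fingers close. It gives the time, the measured TCP pose, the force and the opening at its end, in the units of the state.
- get_state(): the state, without advancing time (a new reading comes with each control period).
- get_image(name): name is "scene" or "top"; returns a dict with "frame" (384x512x3 uint8, red, green, blue), "fx", "fy", "cx", "cy" (pixels), "R" (3x3) and "t" (3): a world point X has camera coordinates R X + t. Camera axes: x right, y down, z forward; pixel columns grow to the right and rows downward; lengths in m; the calibration is good to about 2 mm. A picture is of the moment at which its call begins. There is no depth.
- close_job(): hands the job in, once; it reports no verdict.
The state is a dict: "time": time; "joint_positions": joint angles; "qd": joint speeds; "joint_torque": joint torques, N m; "position": TCP position; "tool_rot": TCP orientation; "ft_force": force on the tool from outside, world axes, zero at the start; "torque": the same for the moment, N m; "grip_width": opening from 0.0 (shut) to 1.0 (fully open).
Only numpy, scipy, OpenCV 4.12 (cv2) and the standard library are available. Lean on these libraries where they do the work, as an engineer would, in place of code of your own. Each camera call takes 0.05 s, during which the arm holds its last target.

## Working session

There is one attempt and no reset: what is moved stays moved. The work goes in short steps, Python scripts to look and compute and a tool call to move; the robot and the scene stay as the last step left them, time stands still between calls to the robot, and variables do not carry over. Pictures are saved under pics/ and viewed, and the job is handed in when it is done.

Besides the shell and the picture viewer there is one more tool, called after "Call:" by a JSON object that holds its "name" and its "arguments". play_rows: Moves the arm, as the interface text tells. Its arguments: {"type":"object","properties":{"series":{"type":"array"},"force":{"type":"number"}},"required":["series"]}

```bash
mkdir -p pics
python3 - <<'E'
from bench import *
import cv2,numpy as np
s=get_state();print({k:np.round(v,3) for k,v in s.items()})
for n in("scene","top"):
    d=get_image(n);cv2.imwrite(f"pics/{n}0.png",d["frame"][:,:,::-1])
    print(n,d["fx"],d["fy"],d["cx"],d["cy"],np.round(d["R"],3).tolist(),np.round(d["t"],3), np.round(-np.array(d["R"]).T@d["t"],3))
E
```

```text
{'time': np.float64(0.0), 'joint_positions': array([-1.129,  0.322, -0.07 ,  1.452,  0.023,  1.371, -0.057]), 'qd': array([-0.001,  0.   , -0.001, -0.001, -0.001,  0.001,  0.001]), 'joint_torque': array([-0.0000e+00, -4.9129e+01, -4.0400e-01, -3.1252e+01, -6.4000e-02,
        4.4000e-02,  0.0000e+00]), 'position': array([0.269, 0.591, 0.184]), 'tool_rot': array([-6.67e-01, -3.07e+00,  3.00e-03]), 'ft_force': array([-0.266,  1.445,  1.105]), 'torque': array([ 0.025, -0.046, -0.061]), 'grip_width': np.float64(0.997)}
scene 426.41742481057986 426.41742481057986 258.38988106514313 192.15220591820616 [[0.233, 0.972, -0.006], [0.559, -0.139, -0.817], [-0.796, 0.187, -0.576]] [-0.157 -0.269  1.787] [ 1.609 -0.219  0.808]
top 459.1996091537591 459.1996091537591 255.14539700088983 189.9175168337536 [[-0.028, -1.0, -0.01], [-0.992, 0.029, -0.12], [0.12, 0.006, -0.993]] [0.048 0.601 1.168] [0.458 0.023 1.232]
```

View pics/scene0.png

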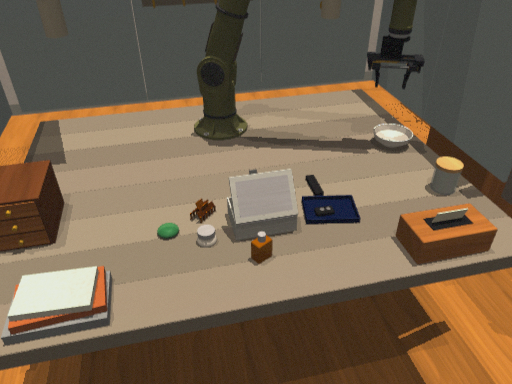

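View pics/top0.png

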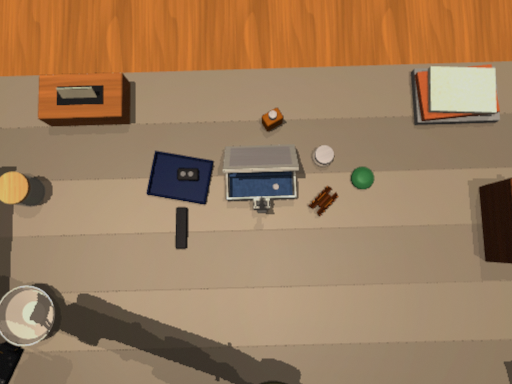

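Run:
```python
import cv2
a=cv2.imread("pics/top0.png")[135:225,205:320];b=cv2.imread("pics/scene0.png")[155:250,200:320]
cv2.imwrite("pics/topc.png",cv2.resize(a,None,fx=6.5,fy=6.5,interpolation=cv2.INTER_NEAREST))
cv2.imwrite("pics/scenec.png",cv2.resize(b,None,fx=6,fy=6,interpolation=cv2.INTER_NEAREST))
```

```text
(no output)
```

View pics/topc.png

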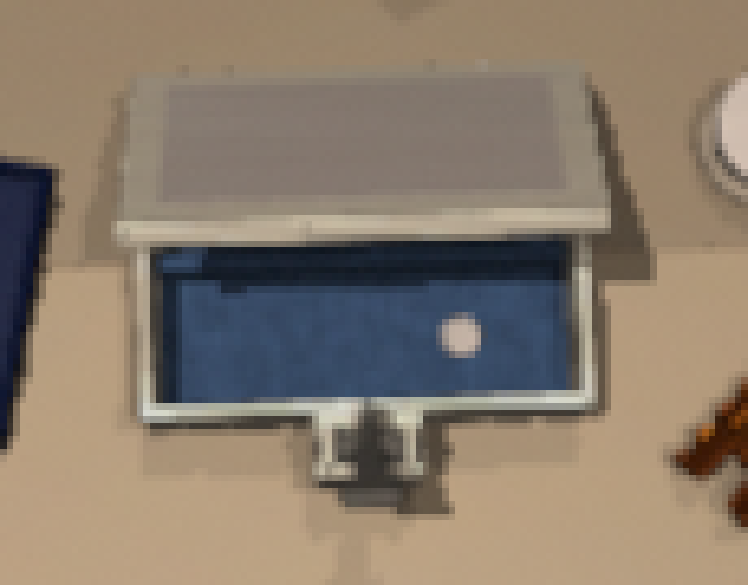

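View pics/scenec.png

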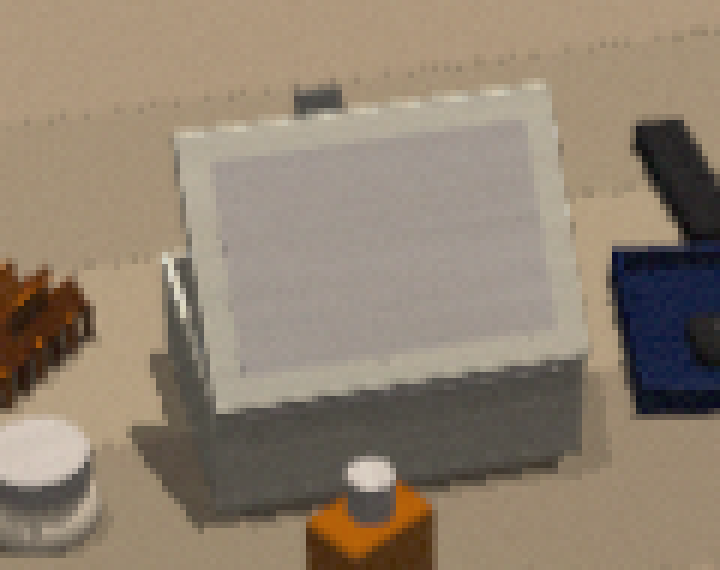

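```bash
cat > h.py <<'E'
from bench import *
import cv2,numpy as np
def ray(d,u,v):
    R=np.array(d["R"]);C=-R.T@d["t"]
    return C,R.T@np.array([(u-d["cx"])/d["fx"],(v-d["cy"])/d["fy"],1])
def onz(d,u,v,z):
    C,r=ray(d,u,v);return C+r*(z-C[2])/r[2]
def tri(da,pa,db,pb):
    C,r=ray(da,*pa);D,q=ray(db,*pb)
    s=np.linalg.lstsq(np.c_[r,-q],D-C,rcond=None)[0]
    a=C+s[0]*r;b=D+s[1]*q
    return (a+b)/2,np.linalg.norm(a-b)
def proj(d,X):
    c=np.array(d["R"])@X+d["t"];return d["fx"]*c[0]/c[2]+d["cx"],d["fy"]*c[1]/c[2]+d["cy"]
E
python3 - <<'E'
from h import *
T=get_image("top");S=get_image("scene");print(get_state()["time"])
t=lambda x,y:(205+x/6.5-.5,135+y/6.5-.5)
s=lambda x,y:(200+x/6-.5,155+y/6-.5)
L=onz(T,*t(140,417),.06);R=onz(T,*t(601,408),.06);print("front rim",L,R,np.linalg.norm(L-R))
a,b=tri(T,t(117,222),S,s(547,85)),tri(T,t(610,212),S,s(178,133));print("lid edge L,R",a,b)
c,e=tri(T,t(135,80),S,s(588,353)),tri(T,t(585,72),S,s(215,410));print("hinge top L,R",c,e)
print("bracket",onz(T,*t(370,480),.062), "lever tip",onz(T,*t(372,500),.12), tri(T,t(372,500),S,s(320,88)))
yaw=np.arctan2(-(R-L)[0],0) if 0 else np.arctan2((L-R)[1],(L-R)[0])-np.pi/2
ca=np.array([np.cos(yaw),np.sin(yaw)]);M=(L+R)[:2]/2
print("yaw",yaw,"centre",M+.065*ca,"pivot",M-.015*ca,"tip0",M-.04*ca)
for p in (a[0],b[0],(a[0]+b[0])/2):
    print("along",(p[:2]-M)@ca, p[2])
E
```

```text
0.2
front rim [0.5787899  0.10636231 0.06      ] [ 0.57712118 -0.07551791  0.06      ] 0.18188787022180408
lid edge L,R (array([0.63792223, 0.10419693, 0.17036203]), np.float64(0.0025096704912898303)) (array([ 0.63662544, -0.07237808,  0.17041048]), np.float64(0.0004239831017643526))
hinge top L,R (array([0.7125938 , 0.10463737, 0.06740077]), np.float64(0.0009681283140370241)) (array([ 0.71080631, -0.07374729,  0.06655158]), np.float64(0.00011132609943196037))
bracket [0.55112042 0.01636336 0.062     ] lever tip [0.53900081 0.01618862 0.12      ] (array([0.5388159 , 0.01591806, 0.12170537]), np.float64(0.0005761651173059504))
yaw -0.00917458608672228 centre [0.64295281 0.01482586] pivot [0.56295617 0.01555982] tip0 [0.53795722 0.01578918]
along 0.059149701110938493 0.17036202699423064
along 0.05947294753632222 0.17041048039377477
along 0.05931132432363031 0.1703862536940027
```

```bash
cat >> h.py <<'E'
from scipy.spatial.transform import Rotation as Ro
def goal(p,Rt=Ro.from_matrix(np.array([[-1,0,0],[0,1,0],[0,0,-1.]]))):
    s=get_state();R=Ro.from_rotvec(s["tool_rot"])
    print(np.round(s["time"],2),"pos",np.round(s["position"],4),"F",np.round(s["ft_force"],2),"q",np.round(s["joint_positions"],2))
    print("shift",np.round(R.inv().apply(np.array(p)-s["position"]),4),"turn",np.round((R.inv()*Rt).as_rotvec(degrees=True),2))
E
python3 -c "
from h import *
goal([.72,.015,.25])"
```

```text
0.2 pos [0.2696 0.5911 0.1847] F [-0.27 -0.1   0.28] q [-1.13  0.32 -0.07  1.45  0.02  1.37 -0.06]
shift [-0.6488 -0.3374 -0.0649] turn [-7.000e-02 -1.000e-02 -2.451e+01]
```

Call:
{"name": "play_rows", "arguments": {"series": [0,-0.035,-0.018,-0.065,0,0,-6,0,-0.07,-0.036,-0.065,0,0,-12,0,-0.105,-0.054,-0.065,0,0,-18,0,-0.14,-0.072,-0.065,0,0,-24.5,0,-0.175,-0.09,-0.065,0,0,-24.5,0,-0.21,-0.108,-0.065,0,0,-24.5,0,-0.245,-0.126,-0.065,0,0,-24.5,0,-0.28,-0.144,-0.065,0,0,-24.5,0,-0.315,-0.162,-0.065,0,0,-24.5,0,-0.35,-0.18,-0.065,0,0,-24.5]}}

```text
time: 1.03
position: [0.5129, 0.2824, 0.2505]
tool_rot: [0.0, 3.141, 0.0]
ft_force: [0.7, 1.4, 0.9]
grip_width: 0.327
```

```bash
python3 -c "
from h import *
goal([.72,.015,.25])"
```

```text
1.03 pos [0.5129 0.2824 0.2505] F [0.72 1.43 0.88] q [-0.66  0.16  0.13  1.52 -0.02  1.46  1.04]
shift [-0.2071 -0.2674  0.0004] turn [ 0.02  0.01 -0.01]
```

Call:
{"name": "play_rows", "arguments": {"series": [0,-0.026,-0.03,0,0,0,0,0,-0.052,-0.06,0,0,0,0,0,-0.078,-0.09,0,0,0,0,0,-0.104,-0.12,0,0,0,0,0,-0.13,-0.15,0,0,0,0,0,-0.156,-0.18,0,0,0,0,0,-0.182,-0.21,0,0,0,0,0,-0.207,-0.24,0,0,0,0,0,-0.207,-0.267,0,0,0,0,0,-0.207,-0.267,0,0,0,0]}}

```text
time: 1.87
position: [0.7193, 0.0068, 0.2487]
tool_rot: [-0.017, -3.139, 0.011]
ft_force: [-1.0, -2.2, 1.3]
grip_width: 0.006
```

Run:
```python
from h import *
goal([.72,.015,.25])
S=get_image("scene");T=get_image("top")
print(get_state()["grip_width"])
for n,d in(("s1",S),("t1",T)):
    u,v=map(int,proj(d,np.array([.7,.015,.12])));f=d["frame"][max(v-75,0):v+75,u-85:u+85,::-1]
    cv2.imwrite(f"pics/{n}.png",cv2.resize(f,None,fx=4,fy=4,interpolation=cv2.INTER_NEAREST))
```

```text
1.87 pos [0.7193 0.0068 0.2487] F [-1.01 -2.21  1.29] q [-0.25  0.47  0.31  1.15 -0.13  1.55  1.59]
shift [-0.0006  0.0082 -0.0013] turn [-0.39 -0.12 -0.64]
0.007305636008212944
```

View pics/s1.png

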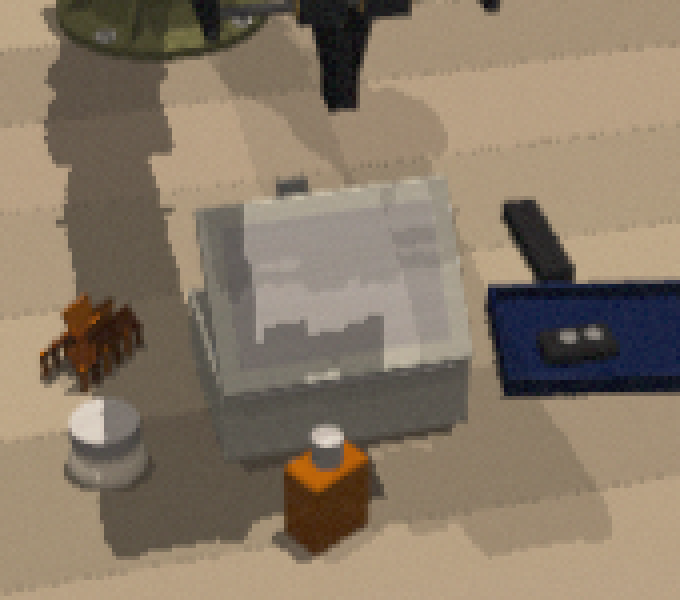

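View pics/t1.png

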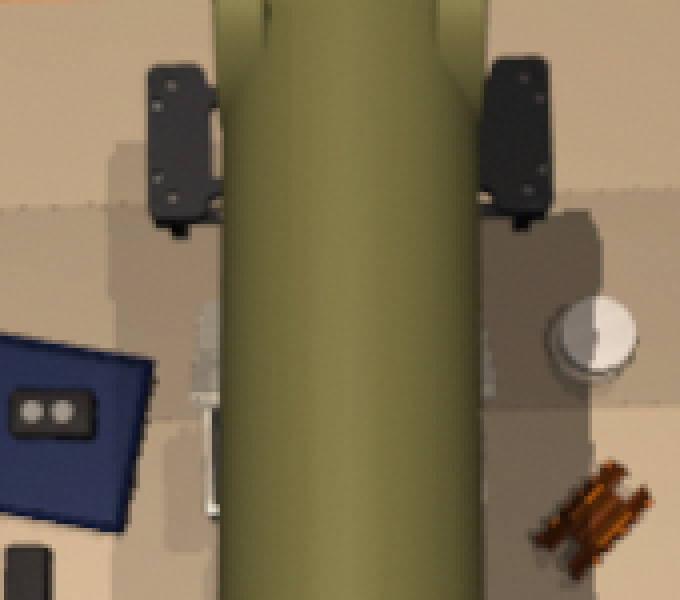

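Call:
{"name": "play_rows", "arguments": {"series": [0,0.015,0,0.035,0,0,0,0,0.03,0,0.06,0,0,0,0,0.04,0,0.08,0,0,0,0,0.048,0,0.09,0,0,0,0,0.057,0,0.1,0,0,0,0,0.066,0,0.1075,0,0,0,0,0.076,0,0.115,0,0,0,0,0.083,0,0.123,0,0,0,0,0.09,0,0.131,0,0,0,0,0.09,0,0.131,0,0,0]}}

```text
time: 2.8
position: [0.6258, 0.02, 0.1193]
tool_rot: [0.005, -3.138, -0.003]
ft_force: [-2.4, -0.9, 1.5]
grip_width: 0.005
```

Run:
```python
from h import *
goal([.6125,.015,.070])
S=get_image("scene");T=get_image("top")
for n,d in(("s2",S),):
    u,v=map(int,proj(d,np.array([.7,.015,.12])));f=d["frame"][max(v-75,0):v+75,u-85:u+85,::-1]
    cv2.imwrite(f"pics/{n}.png",cv2.resize(f,None,fx=4,fy=4,interpolation=cv2.INTER_NEAREST))
```

```text
2.8 pos [0.6258 0.02   0.1193] F [-2.36 -0.86  1.47] q [-0.31  0.32  0.29  1.61 -0.1   1.24  1.57]
shift [ 0.0131 -0.005   0.0494] turn [ 0.11 -0.23  0.18]
```

View pics/s2.png

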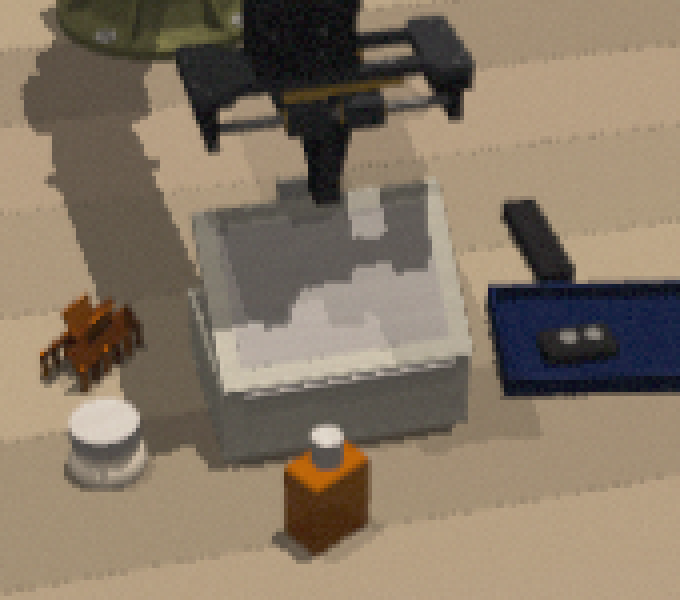

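Call:
{"name": "play_rows", "arguments": {"series": [0,0.004,0,0.009,0,0,0,0,0.007,0,0.018,0,0,0,0,0.009,0,0.026,0,0,0,0,0.011,0,0.033,0,0,0,0,0.013,0,0.039,0,0,0,0,0.014,0,0.044,0,0,0,0,0.015,0,0.048,0,0,0,0,0.015,0,0.051,0,0,0,0,0.015,0,0.052,0,0,0,0,0.015,0,0.052,0,0,0]}}

```text
time: 3.73
position: [0.614, 0.0171, 0.0671]
tool_rot: [-0.001, -3.141, 0.0]
ft_force: [0.1, 0.8, -0.1]
grip_width: 0.005
```

```bash
cat > snap.py <<'E'
from h import *
import sys
k=sys.argv[1]
S=get_image("scene");T=get_image("top");goal([.56,.015,.20])
for n,d in(("s"+k,S),("t"+k,T)):
    u,v=map(int,proj(d,np.array([.65,.015,.08])));f=d["frame"][v-65:v+65,u-75:u+75,::-1]
    cv2.imwrite(f"pics/{n}.png",cv2.resize(f,None,fx=4,fy=4,interpolation=cv2.INTER_NEAREST))
    print(n,"crop origin",u-75,v-65)
E
python3 snap.py 3
```

```text
3.83 pos [0.6142 0.0172 0.0674] F [ 0.38 -0.12 -0.24] q [-0.31  0.33  0.28  1.7  -0.1   1.13  1.58]
shift [ 0.0542 -0.0022 -0.1326] turn [ 0.    0.02 -0.01]
s3 crop origin 186 136
t3 crop origin 185 103
```

View pics/s3.png

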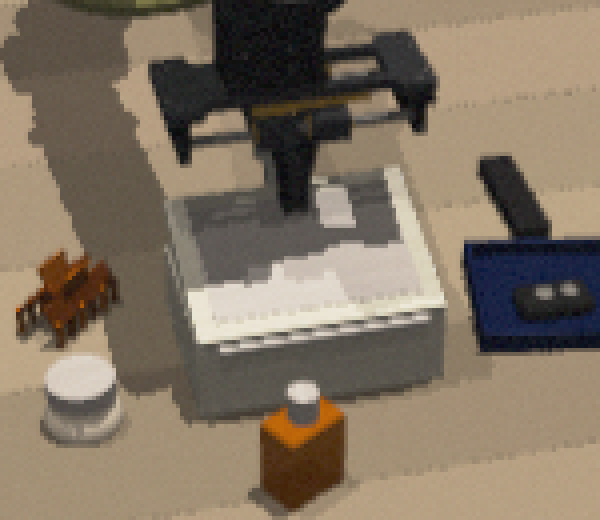

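Call:
{"name": "play_rows", "arguments": {"series": [0,0,0,0.001,0,0,0,0,0,0,0.002,0,0,0,0,0,0,0.003,0,0,0,0,0,0,0.003,0,0,0]}}

```text
time: 4.17
position: [0.6141, 0.0172, 0.0643]
tool_rot: [0.0, 3.141, 0.0]
ft_force: [-0.7, -0.3, 0.8]
grip_width: 0.009
```

Call:
{"name": "play_rows", "arguments": {"series": [0,0,0,0.001,0,0,0,0,0,0,0.002,0,0,0,0,0,0,0.002,0,0,0]}}

```text
time: 4.42
position: [0.6139, 0.0173, 0.0622]
tool_rot: [-0.0, -3.141, -0.0]
ft_force: [0.0, 0.2, 0.6]
grip_width: 0.003
```

```bash
python3 snap.py 4
python3 - <<'E'
import cv2
a=cv2.imread("pics/s4.png");cv2.imwrite("pics/s4z.png",cv2.resize(a[100:420,120:480],None,fx=2,fy=1.8,interpolation=cv2.INTER_NEAREST))
E
```

```text
4.52 pos [0.614  0.0173 0.0623] F [-0.87 -0.67  0.94] q [-0.31  0.34  0.28  1.7  -0.1   1.12  1.58]
shift [ 0.054  -0.0023 -0.1377] turn [ 0.   -0.   -0.01]
s4 crop origin 186 136
t4 crop origin 185 103
```

View pics/s4z.png

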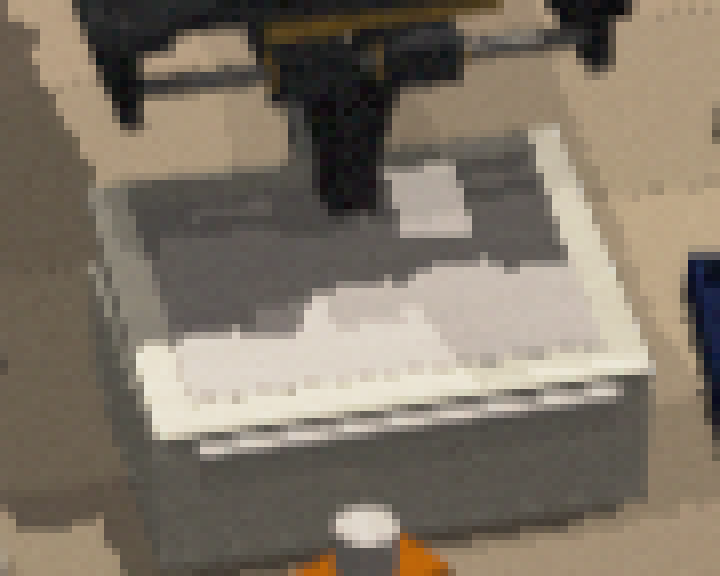

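View pics/t4.png

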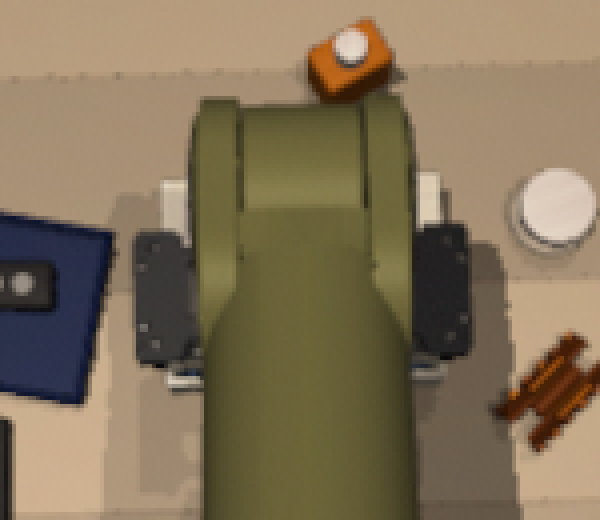

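Run:
```python
from h import *
S=get_image("scene");T=get_image("top")
o=(186,136)
def cr(p): return np.round((p[0]-186+.5)*4,0),np.round((p[1]-136+.5)*4,0)
s=get_state();print("tcp in s4 crop",[cr(proj(S,np.array(s["position"])+[0,0,dz])) for dz in(0,.02)])
for th in(0,.1,.2,.3,.4):
    x=.708-.13*np.cos(th)+.01*np.sin(th);z=.06+.13*np.sin(th)+.01*np.cos(th)
    print(th,[cr(proj(S,np.array([x,y,z]))) for y in(.105,-.075)],"top:",[np.round((np.array(proj(T,np.array([x,y,z])))-[185,103]+.5)*4) for y in(.105,-.075)])
print("rim",[cr(proj(S,np.array([.578,y,.06]))) for y in(.105,-.075)])
cv2.imwrite("pics/s5.png",cv2.resize(S["frame"][150:245,215:310,::-1],None,fx=6,fy=6,interpolation=cv2.INTER_CUBIC))
```

```text
tcp in s4 crop [(np.float64(295.0), np.float64(255.0)), (np.float64(295.0), np.float64(233.0))]
0 [(np.float64(395.0), np.float64(203.0)), (np.float64(164.0), np.float64(236.0))] top: [array([167., 384.]), array([450., 376.])]
0.1 [(np.float64(397.0), np.float64(190.0)), (np.float64(163.0), np.float64(223.0))] top: [array([166., 380.]), array([452., 371.])]
0.2 [(np.float64(398.0), np.float64(179.0)), (np.float64(163.0), np.float64(211.0))] top: [array([164., 373.]), array([453., 364.])]
0.3 [(np.float64(400.0), np.float64(168.0)), (np.float64(163.0), np.float64(201.0))] top: [array([162., 364.]), array([455., 355.])]
0.4 [(np.float64(403.0), np.float64(158.0)), (np.float64(164.0), np.float64(191.0))] top: [array([161., 353.]), array([456., 344.])]
rim [(np.float64(395.0), np.float64(214.0)), (np.float64(164.0), np.float64(247.0))]
```

View pics/s4.png

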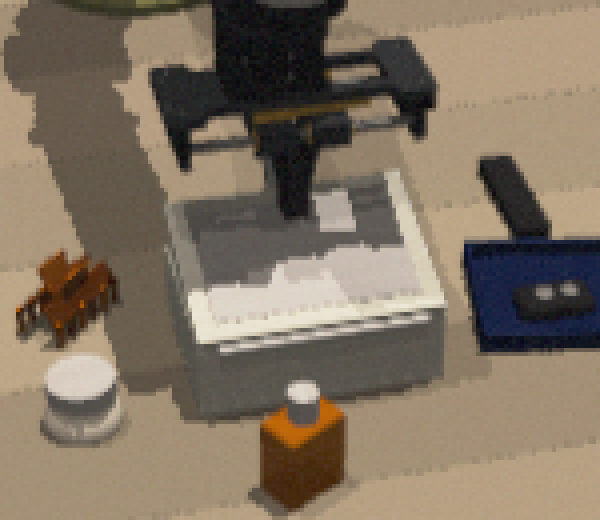

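Run:
```python
from h import *
S=get_image("scene");T=get_image("top")
u,v=map(int,proj(S,np.array([.7,.015,.12])))
for P in([.7193,.0068,.2487],[.6258,.02,.1193]):
    P=np.array(P)
    print([np.round((np.array(proj(S,P+[0,0,dz]))-[u-85,max(v-75,0)]+.5)*4) for dz in(0,.02,.035,.05)])
P=np.array([.2696,.5911,.1847]);R=Ro.from_rotvec([-.667,-3.07,.003]).as_matrix()
print("start, scene:",[np.round(proj(S,P+R@np.array([0,sy,0])+[0,0,dz])) for dz in(0,.03) for sy in(-.05,.05)])
a=cv2.imread("pics/scene0.png");cv2.imwrite("pics/g0.png",cv2.resize(a[30:110,345:445],None,fx=6,fy=6,interpolation=cv2.INTER_NEAREST))
print(get_state()["time"])
```

```text
[array([341., 157.]), array([341., 130.]), array([341., 109.]), array([341.,  87.])]
[array([326., 243.]), array([326., 220.]), array([326., 202.]), array([326., 184.])]
start, scene: [array([374.,  96.]), array([402.,  98.]), array([375.,  88.]), array([404.,  90.])]
4.7167
```

View pics/g0.png

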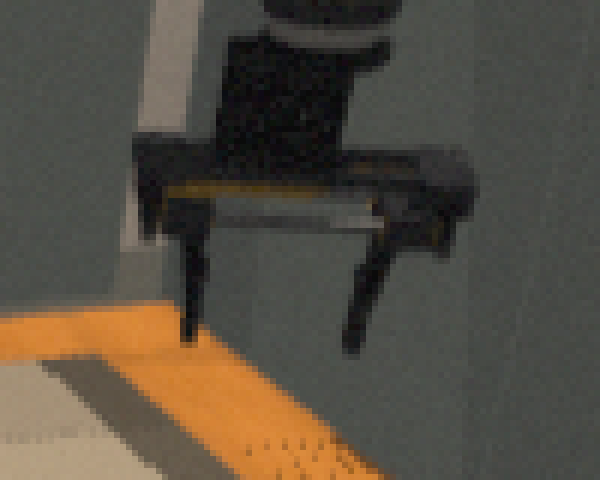

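Call:
{"name": "play_rows", "arguments": {"series": [0,0,0,0.004,0,0,0,0,0,0,0.008,0,0,0,0,0,0,0.012,0,0,0,0,0,0,0.016,0,0,0,0,0,0,0.019,0,0,0,0,0,0,0.022,0,0,0,0,0,0,0.024,0,0,0,0,0,0,0.024,0,0,0]}}

```text
time: 5.38
position: [0.6137, 0.0172, 0.0377]
tool_rot: [-0.0, -3.141, 0.0]
ft_force: [0.6, 0.6, 0.0]
grip_width: -0.0
```

```bash
python3 snap.py 6
```

```text
5.48 pos [0.6141 0.0172 0.0382] F [ 0.53 -0.38  0.83] q [-0.3   0.36  0.28  1.72 -0.11  1.07  1.58]
shift [ 0.0541 -0.0022 -0.1618] turn [-0.    0.01 -0.01]
s6 crop origin 186 136
t6 crop origin 185 103
```

View pics/s6.png

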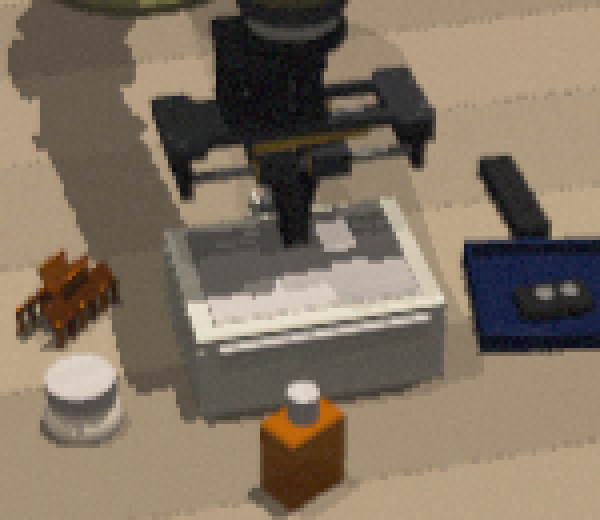

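Call:
{"name": "play_rows", "arguments": {"series": [0,0,0,0.002,0,0,0,0,0,0,0.003,0,0,0,0,0,0,0.004,0,0,0,0,0,0,0.005,0,0,0,0,0,0,0.005,0,0,0]}}

```text
time: 5.9
position: [0.6141, 0.0172, 0.0333]
tool_rot: [0.0, 3.141, 0.0]
ft_force: [0.2, -0.0, 0.1]
grip_width: 0.005
```

Call:
{"name": "play_rows", "arguments": {"series": [0,0,0,0.001,0,0,0,0,0,0,0.002,0,0,0,0,0,0,0.003,0,0,0,0,0,0,0.003,0,0,0]}}

```text
time: 6.23
position: [0.6142, 0.0173, 0.0331]
tool_rot: [0.0, 3.141, 0.001]
ft_force: [-6.6, -0.3, 15.6]
grip_width: 0.006
```

```bash
python3 snap.py 7
```

```text
6.33 pos [0.6141 0.0173 0.0331] F [-5.6   0.14 15.6 ] q [-0.3   0.37  0.28  1.73 -0.11  1.07  1.59]
shift [ 0.0541 -0.0022 -0.1669] turn [ 0.05  0.02 -0.02]
s7 crop origin 186 136
t7 crop origin 185 103
```

View pics/s7.png

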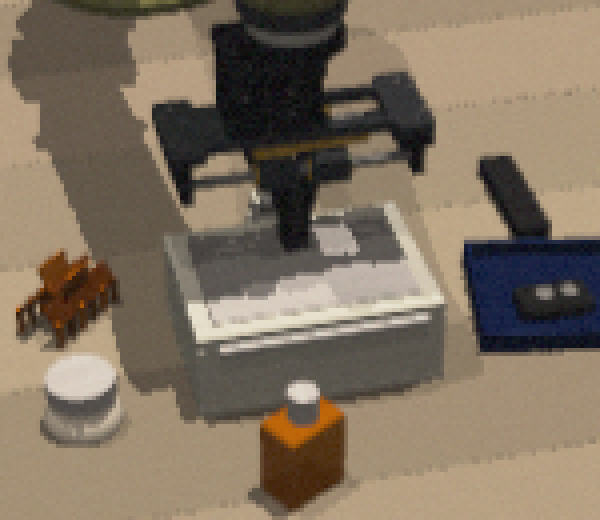

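View pics/t7.png

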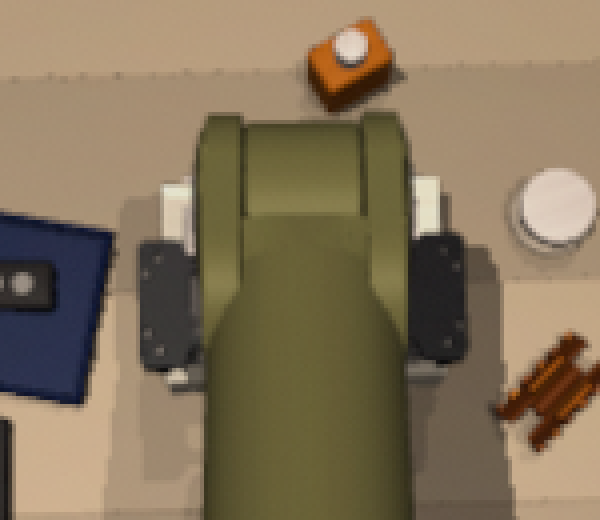

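Call:
{"name": "play_rows", "arguments": {"series": [0,0,0,-0.02,0,0,0,0,0,0,-0.05,0,0,0,0,0,0,-0.08,0,0,0,0,0,0,-0.105,0,0,0,0,0.02,0,-0.115,0,0,0,0,0.05,0,-0.115,0,0,0,0,0.08,0,-0.115,0,0,0,0,0.105,0,-0.115,0,0,0,0,0.125,0,-0.115,0,0,0,0,0.125,0,-0.115,0,0,0]}}

```text
time: 7.17
position: [0.4856, 0.0173, 0.1453]
tool_rot: [0.0, -3.14, -0.002]
ft_force: [0.4, 0.0, -0.5]
grip_width: 0.005
```

```bash
python3 snap.py 8
```

```text
7.27 pos [0.4891 0.0174 0.1457] F [ 0.36 -0.41 -0.02] q [-0.36 -0.    0.27  1.9   0.    1.24  1.48]
shift [-0.071  -0.0023 -0.0542] turn [0.04 0.08 0.  ]
s8 crop origin 186 136
t8 crop origin 185 103
```

View pics/s8.png

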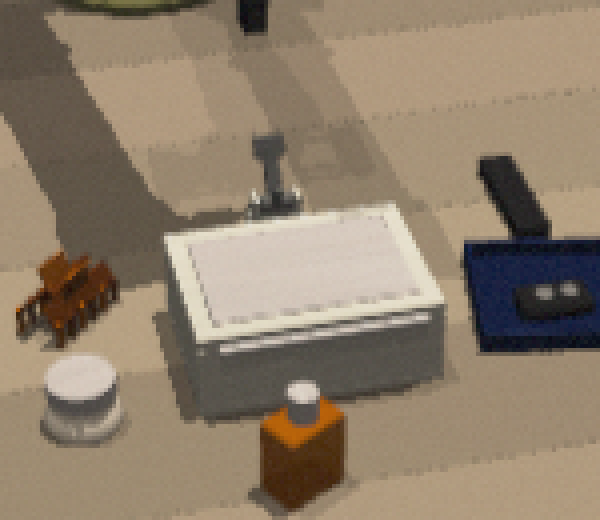

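View pics/t8.png

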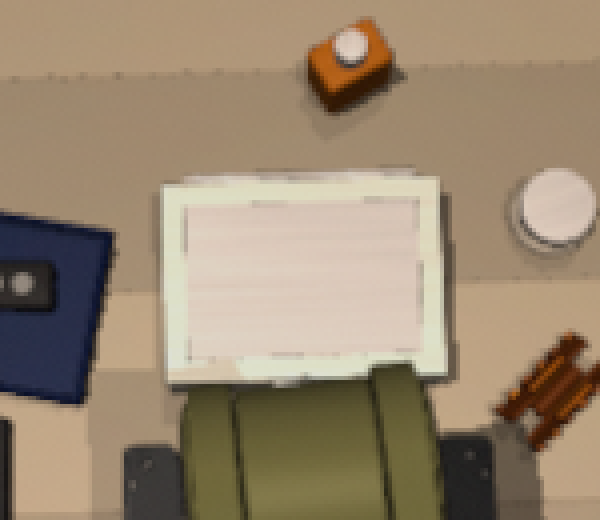

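Run:
```python
from h import *
S=get_image("scene")
cr=lambda p:(np.array(proj(S,np.array(p)))-[186,136]+.5)*4
print(cr([.489,.0174,.1457+.0367]),cr([.5385,.016,.121]),cr([.563,.0155,.074]))
goal([.49,.0165,.065])
```

```text
[255.91592152  32.78567004] [269.73877162 135.21782086] [277.10295331 204.25626922]
7.32 pos [0.4896 0.0173 0.1457] F [-0.36 -0.32  0.11] q [-0.36 -0.    0.27  1.9   0.    1.24  1.48]
shift [-0.0002 -0.0009  0.0807] turn [ 0.02  0.08 -0.  ]
```

Call:
{"name": "play_rows", "arguments": {"series": [0,0,0,0.03,0,0,0,0,0,0,0.06,0,0,0,0,0,0,0.08,0,0,0,0,0,0,0.08,0,0,0,0,-0.01,0,0.08,0,0,0,0,-0.02,0,0.08,0,0,0,0,-0.026,0,0.08,0,0,0,0,-0.032,0,0.08,0,0,0,0,-0.038,0,0.08,0,0,0,0,-0.038,0,0.08,0,0,0]}}

```text
time: 8.15
position: [0.5279, 0.0173, 0.0659]
tool_rot: [-0.0, -3.141, 0.0]
ft_force: [-1.5, -0.0, 0.7]
grip_width: 0.005
```

```bash
python3 snap.py 9
```

```text
8.25 pos [0.5266 0.0173 0.0653] F [-3.02 -0.05 -0.32] q [-0.34  0.16  0.28  1.91 -0.05  1.08  1.53]
shift [-0.0333 -0.0022 -0.1348] turn [ 0.   -0.07 -0.01]
s9 crop origin 186 136
t9 crop origin 185 103
```

View pics/s9.png

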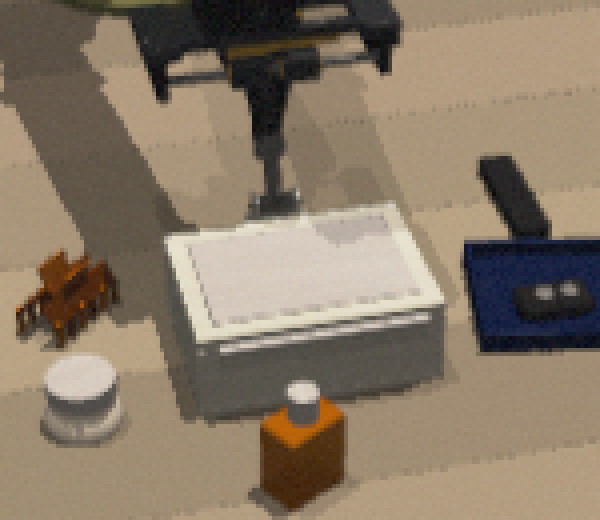

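Call:
{"name": "play_rows", "arguments": {"series": [0,-0.004,0,0,0,0,0,0,-0.008,0,0,0,0,0,0,-0.012,0,0,0,0,0,0,-0.016,0,0,0,0,0,0,-0.02,0,0,0,0,0,0,-0.024,0,0,0,0,0,0,-0.028,0,0,0,0,0,0,-0.031,0,0,0,0,0,0,-0.034,0,0,0,0,0,0,-0.034,0,0,0,0,0]}}

```text
time: 9.08
position: [0.5617, 0.0172, 0.0653]
tool_rot: [0.0, 3.141, -0.0]
ft_force: [0.2, -0.2, 0.2]
grip_width: 0.006
```

```bash
python3 snap.py 10
```

```text
9.18 pos [0.561  0.0172 0.0653] F [-0.2  -0.04  0.42] q [-0.33  0.23  0.29  1.83 -0.07  1.1   1.55]
shift [ 0.0011 -0.0022 -0.1347] turn [-0.   -0.01 -0.01]
s10 crop origin 186 136
t10 crop origin 185 103
```

View pics/s10.png

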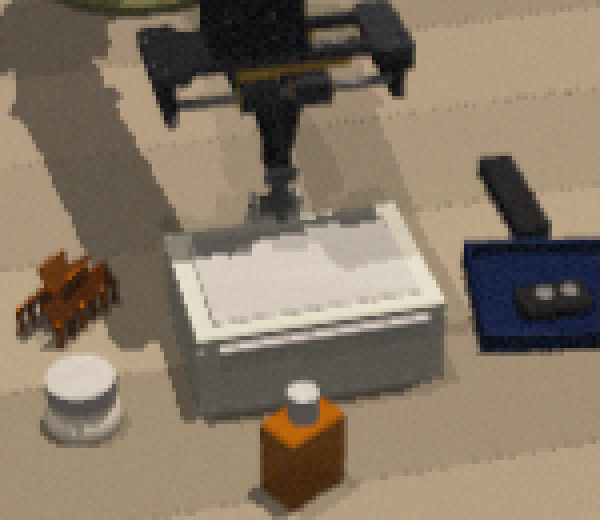

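Call:
{"name": "play_rows", "arguments": {"series": [0,0.02,0,0,0,0,0,0,0.04,0,0,0,0,0,0,0.06,0,0,0,0,0,0,0.075,0,-0.02,0,0,0,0,0.085,0,-0.05,0,0,0,0,0.09,0,-0.08,0,0,0,0,0.09,0,-0.11,0,0,0,0,0.09,0,-0.11,0,0,0]}}

```text
time: 9.85
position: [0.4745, 0.0176, 0.1817]
tool_rot: [0.0, 3.131, 0.004]
ft_force: [1.7, -0.9, 0.8]
grip_width: 0.006
```

```bash
python3 snap.py 11;python3 - <<'E'
from h import *
S=get_image("scene");T=get_image("top")
for n,d,o in(("s",S,(186,136)),("t",T,(185,103))):
    print(n,"tip locked",(np.array(proj(d,np.array([.588,.0155,.12])))-o+.5)*4,"pivot",(np.array(proj(d,np.array([.563,.0155,.074])))-o+.5)*4)
E
```

```text
9.95 pos [0.4718 0.0174 0.1767] F [ 0.31  0.6  -0.6 ] q [-0.37 -0.07  0.27  1.9   0.02  1.3   1.46]
shift [-0.0883 -0.0023 -0.023 ] turn [ 0.05  0.18 -0.01]
s11 crop origin 186 136
t11 crop origin 185 103
s tip locked [284.12915144 171.26620665] pivot [277.10295331 204.25626922]
t tip locked [307.68089101 355.39962599] pivot [308.57458219 403.10522242]
```

View pics/s11.png

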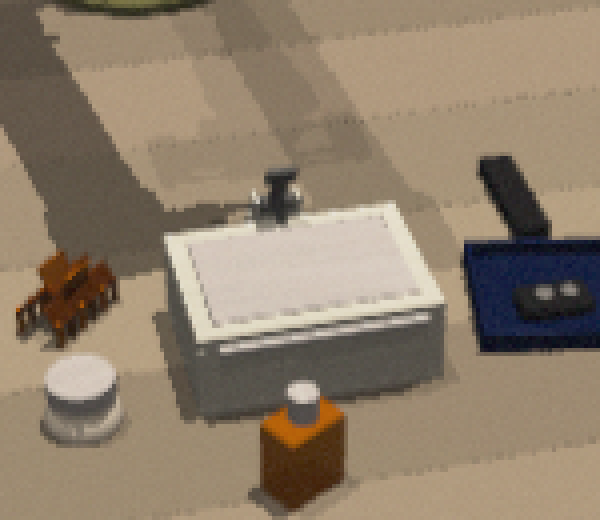

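View pics/t11.png

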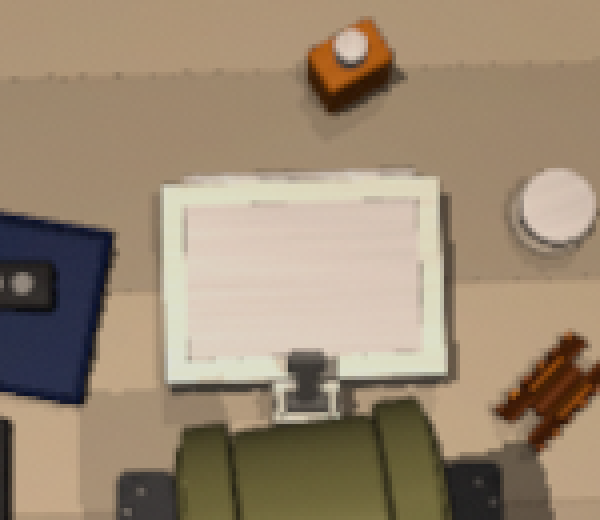

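Call:
{"name": "play_rows", "arguments": {"series": [0,0,0,0,0,0,0,0,0,0,0,0,0,0,0,0,0,0,0,0,0,0,0,0,0,0,0,0]}}

```text
time: 10.38
position: [0.4707, 0.0172, 0.1747]
tool_rot: [-0.0, -3.14, 0.0]
ft_force: [-0.3, -0.2, -0.3]
grip_width: 0.005
```

```bash
python3 -c "
from bench import *
s=get_state();print(s['time'],s['ft_force'],s['qd']);print(close_job())"
```

```text
10.3833 [-0.34031397 -0.17850599 -0.33091467] [ 0.0002303  -0.00198195 -0.00021382 -0.00475634  0.00042748  0.00136101
  0.00064081]
the job is handed in; nothing more can be done
None
```

I shut the lid with the closed fingertips, then pushed the lever over its centre from the front. I backed the hand clear and handed the job in at 10.4 s; no verdict was reported.

**Lid:** I pressed until it stopped hard, at about 16 N. In the camera views the front corners matched the fully shut position to within about 1 mm.

**Lever:** The push peaked at about 3 N in the readings, then dropped to zero as the lever snapped over. Afterwards its tip was within about 1–2 mm of the computed locked position in both views.

**Surroundings:** The box and the neighbouring items look unmoved in the last views. The wrist force was near zero and the arm was still at the end.

**One disagreement:** The real fingertips sit about 36 mm above the reported TCP, contrary to the interface text. My first press, aimed at the reported height, left the lid about 0.27 rad open. The pictures showed this, and the later contact height on the shut lid confirmed it. I allowed for the offset in the rest of the lid press and in the lever push.

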